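# Take a fossil nodule out of the desiccator and hold it to the magnifier

### The arm

A 6-joint arm with a two-finger parallel gripper is mounted at the origin on the work surface. World frame = base frame: x ahead of the robot, y to its left, z up, the work surface at z = 0. Lengths are in m, angles in rad, forces in N, time in s.
With the tool pointing down it reaches from about 0.325 to 0.775 m from the base axis. Payload 9.3 kg.
Tool frame: the origin (TCP) lies at the centre of the arm's flange, where the gripper is bolted on; the fingertips stand 173 mm ahead of it and the grasp point (between the pads) lies arm.grip_point_offset ahead of it (arm.grip_point_offset is the distance from the TCP to the grasp point, in m); z points along the fingers, y is the line along which they close (so a half turn about z gives the same grasp; the last joint's range is limited). The gripper opens to 85 mm and grips with 20 to 120 N. Pads are 22 mm wide; open, the fingers measure 114 mm over their backs; the gripper's body (76 mm by 85 mm) begins 54 mm behind the grasp point. The pads swing forward as they close: fully open they stand 13 mm farther back than shut.
Start: joints at [1.139, 0.259, 0.021, 1.334, 0, 1.418], TCP at [0.151, 0.529, 0.405] pointing down, gripper open.
Joint ranges: [-3.04, 3.04], [-0.91, 1.82], [-1.04, 1.36], [-1.92, 1.95], [-1.52, 1.45], [-3.14, 3.14]. Speed limits (rad/s): [2.22, 2.22, 2.79, 3.14, 3.14, 3.14].

### API

Orientations are given as a unit quaternion [w, x, y, z].
In Python, from bench import arm gives the robot as it stands. Calls block until the motion is done:
- arm.move_ptp(position, orientation): joint-space move of the TCP to a pose.
- arm.move_straight(position, velocity=0.15, ori=None, contact_N=None): straight line of the TCP; ori=None keeps the orientation; velocity is the mean speed in m/s. With contact_N (N) it stops when the force on the tool has changed by that much, and returns True; else False.
- arm.move_j(angles): joint-space move.
- arm.grip(opening, grasp_force=None): finger opening in m; grasp_force is the grip in N (None keeps the last); returns when the fingers have stopped.
- arm.dwell(seconds).
- arm.inverse_kinematics(position, orientation): joint angles nearest the present ones, or None.
- arm.read_camera(name): name is "scene" or "top" or "wrist"; returns a dict with "img" (420x560x3 uint8, blue, green, red), "vfov" (degrees; the focal length in pixels is half the picture's height over the tangent of half this angle, whatever the lens; pixels are square), "cx", "cy" (the principal point, pixels), "world_to_cam" (4x4, takes a point from world to camera coordinates); the wrist camera has in their place "T_tool_cam" (4x4, takes a point from camera to tool coordinates, whose origin is the TCP and whose axes are the flange's). Camera axes: x right, y down, z forward; pixel columns grow to the right and rows downward; lengths in m; the calibration is good to about 2 mm. A picture is of the moment at which its call begins: read the wrist's pose just before it. There is no depth.
A pose or a line that the arm cannot do raises arm.MotionError and nothing moves.
- arm.sign_off(): hands the job in; it is judged then, once.
Readings, each from a call of its own:
- arm.current_t(): time.
- arm.current_qpos(): joint angles.
- arm.current_dq(): joint speeds.
- arm.current_joint_efforts(): joint torques, N m.
- arm.current_position(): TCP position.
- arm.current_tcp_rot(): TCP orientation.
- arm.current_ft_force(): force on the tool from outside, world axes, zero at the start.
- arm.current_moment(): the same for the moment, N m.
- arm.current_gripper_width(): finger opening in m.
- arm.current_grasp_force(): force on a finger pad.
Only numpy, scipy, OpenCV 4.12 (cv2) and the standard library are available. Lean on these libraries where they do the work, as an engineer would, in place of code of your own. Each camera call takes 0.05 s, during which the arm holds its last target. There are 200 camera calls.

### The job

Take the clear lid off the desiccator by its knob and stand it right way up on the dark grey foam pad, without dropping it. Then grip the blue specimen tray by its sides and lift it out, keeping it level so that the loose round nodule stays in its pocket, and do not touch the nodule. Finish while still holding the tray level and still in the air, with the nodule straight in front of the middle of the magnifier's slightly down-tilted lens, 15 cm from the glass on the robot's side; nothing is put down or let go at the end, and nothing else on the bench is knocked or moved.

Things in the scene. Friction and masses are not known exactly. Their poses are not given: they have to be found in the camera images.
- desiccator: the base of the desiccator: a round white bowl 95 mm tall, outer radius 82 mm, inner radius 78 mm at the mouth, with a flat flange of radius 95 mm around its rim (8 mm thick, top at 95 mm). Inside, a fixed white perforated plate carries the tray; the plate's top is 55 mm above the bench. Stands firm, left or right on the bench. Origin: centre of its underside, z up
- lid: the clear domed lid of the desiccator with an orange seal and a black knob, lying loose on the flange, 0.24 to 0.39 kg. Flange radius 95 mm, 8 mm thick; dome 62 mm high over the flange's underside, hollow; total height 96 mm with the knob. Origin: centre of the flange's underside, z up; it stands by itself on its flange
- lid_knob (a point): point inside the lid's knob to grip it at: on the lid's axis, 84 mm above the underside of the lid's flange. The knob is an upright black cylinder of 32 mm diameter that rises from the dome's top (62 mm) to 96 mm; it may be gripped at any yaw
- tray: blue specimen tray in the desiccator, 100 mm long (x) by 58 mm wide (y), walls 26 mm high, 3 mm thick, dark foam in it up to 14 mm, white label on one end; 0.09 kg; loose on the plate within 8 mm of the bowl's axis, yaw varies. Grip it across its 58 mm width at mid-length, fingers outside the long walls: there it balances. Origin: centre of its underside, z up
- pocket (a point): where the nodule's centre is while it sits in its pocket: on the tray's axis, 27.3 mm above the tray's underside. The pocket is a round 14 mm hole in the foam, the ball sits on its rim and rolls out if the tray is tipped by about 28 degrees or jerked
- nodule_center (a point): centre of the nodule: a brown ironstone ball of 30 mm diameter, about 0.055 kg, loose in the tray's pocket; seated, its top is 42 mm above the tray's underside, 16 mm above the tray's walls
- pad: dark grey foam pad 220 x 220 x 6 mm, fixed flat on the bench, on the other side from the desiccator. Origin: centre of its underside; its top is 6 mm above it
- magnifier: bench magnifier, fixed: round white base of 75 mm radius and 22 mm height, a short bent arm and a white ring of 66 mm outer radius with a glass lens; stands beyond the middle of the bench and looks towards the robot. Its top is 280 mm above the bench. Origin: centre of its base's underside; -x is the way it looks (horizontally)
- lens (a point): centre of the lens glass (104 mm diameter, 6 mm thick), 205 mm above the bench. The lens looks along the magnifier's -x, 15 degrees downwards
- focus (a point): the viewing point, in the air 150 mm from the centre of the lens, straight in front of it on the side of the robot, 166 mm above the bench: the nodule's centre belongs here at the end
- fossil_slab: rough rectangular limestone slab 170 x 110 x 20 mm with a brown fossil spiral (relief to 24 mm); lies flat near the middle of the bench; leave it alone. Origin: centre of its underside
- solvent_jar: amber jar with black cap, 60 mm diameter, 100 mm tall, at the far left; leave it alone. Origin: centre of its underside
- specimen_box: small open card box 85 x 65 x 25 mm with a fossil in it, at the far right; leave it alone. Origin: centre of its underside
- brush: white-handled flat brush 170 mm long, 20 mm high, lying at the left edge; leave it alone. Origin: its middle, underside; x along the handle to the bristles
- air_scribe: steel pen-like engraving tool with a red band, 155 mm long, 19 mm thick, lying at the right edge; leave it alone. Origin: near its middle, underside
- consolidant: white bottle, 64 mm diameter, 150 mm tall, on the right; leave it alone. Origin: centre of its underside

How it is judged:
On the way, in this order (a step that is already met when the one before it is completed fails the run):
1. the lid stands right way up on the foam pad, let go (horizontal distance between lid and pad below 0.045 m and z of lid in the frame of pad between 0.002 and 0.012 m and angle between lid's own z axis and vertical below 0.08 rad and contact force between the fingers and lid below 0.1 N and linear speed of lid below 0.02 m/s), for 0.2 s.
2. the tray is gripped and lifted clear above the desiccator, the nodule in its pocket (z of tray in the frame of desiccator above 0.1 m and contact force between the fingers and tray above 1 N and distance between nodule_center and pocket below 0.008 m), for 0.2 s.
At the end, for the whole second after the job is handed in: The gripper holds the tray over 90 mm above the bench, touching nothing else, level within 0.1 rad and still; nodule in its pocket, within 45 mm of the viewing point 150 mm before the lens; lid upright on the pad, centre within 45 mm of the pad's, let go (all of step 1 and distance between nodule_center and focus below 0.045 m and distance between nodule_center and pocket below 0.008 m and angle between tray's own z axis and vertical below 0.1 rad and linear speed of tray below 0.02 m/s and height (world z) of tray above 0.09 m and contact force between the fingers and tray above 1 N and contact force between tray and desiccator below 0.1 N and contact force between tray and magnifier below 0.1 N and contact force between tray and fossil_slab below 0.1 N); the arm keeps its last pose, push and grip.
It fails at once if the nodule leaves its pocket, or the tray is tipped by more than 20 degrees (distance between nodule_center and pocket above 0.01 m or angle between tray's own z axis and vertical above 0.35 rad).
It fails at once if the robot touches the nodule (contact force between any of the fingers, the arm and nodule above 0.2 N).
It fails at once if the lid is dropped (falls freely by more than about 10 mm) (contact force between the fingers and lid below 0.05 N and linear speed of lid above 0.45 m/s).
It fails at once if the magnifier is struck (more than 5 N) (contact force between anything else and magnifier above 5 N).
It fails at once if something else on the bench is moved by more than 20 mm (distance of any of fossil_slab, solvent_jar, specimen_box, brush, air_scribe, consolidant from where it was at the start of the episode above 0.02 m).
It also fails if it takes over 69 s, if anything falls off the work surface, if the arm or the gripper's body presses on something with over 40 N, if the wrist force passes 120 N, or if a joint passes its speed limit or range.

## Working session

There is one attempt and no reset: what is moved stays moved. The work goes in short steps, each a Python script; the robot and the scene stay as the last script left them, time stands still between calls to the robot, and variables do not carry over. Pictures are saved under pics/ and viewed, at most 10 in all, crops included, and the job is handed in when it is done.

```bash
mkdir -p pics; ls
python3 - <<'E'
from bench import arm
import cv2,numpy as np,pickle
d={}
for n in("scene","top","wrist"):
    c=arm.read_camera(n);d[n]=c;cv2.imwrite(f"pics/{n}0.png",c["img"])
    print(n,c["vfov"],c["cx"],c["cy"],np.round(c.get("world_to_cam",c.get("T_tool_cam")),4).tolist())
pickle.dump(d,open("cams.pkl","wb"))
print(arm.grip_point_offset,arm.current_t(),arm.current_tcp_rot(),arm.current_position())
E
```

```text
bench.py
pics
scene 51.411950196790144 275.52034481172774 212.28969113891736 [[-0.4828, 0.8757, -0.001, 0.2803], [0.7129, 0.3923, -0.5813, -0.3346], [-0.5087, -0.2814, -0.8137, 1.9537], [0.0, 0.0, 0.0, 1.0]]
top 54.42482557408667 280.7730917004241 208.00757581480767 [[-0.0247, -0.9997, -0.0018, 0.007], [-0.9839, 0.0247, -0.1771, 0.6067], [0.1771, -0.0026, -0.9842, 1.3701], [0.0, 0.0, 0.0, 1.0]]
wrist 67.64509206965123 282.3803144307052 212.5200931668207 [[0.0003, -0.9638, -0.2666, 0.0665], [1.0, 0.0003, -0.0, 0.0], [0.0001, -0.2666, 0.9638, 0.0296], [0.0, 0.0, 0.0, 1.0]]
0.1547 0.15 [-1.49388167e-04  1.38947414e-01  9.90299613e-01 -5.20760615e-04] [0.15135349 0.52874189 0.40417871]
```

View pics/top0.png

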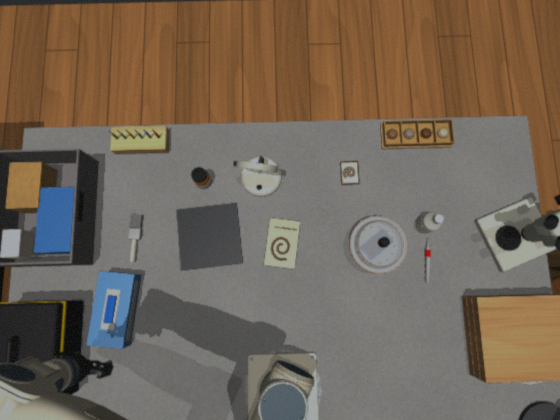

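View pics/scene0.png

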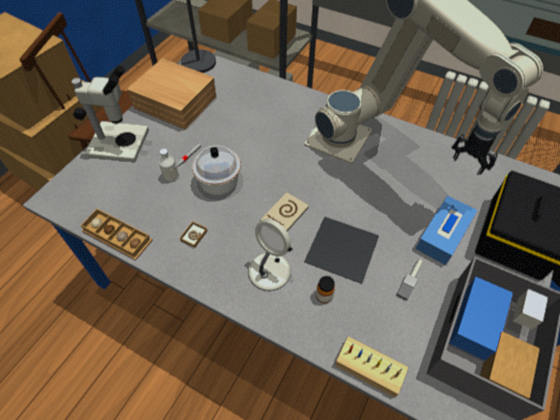

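Run:
```python
import pickle,cv2,numpy as np
d=pickle.load(open("cams.pkl","rb"))
def crop(n,u,v,w,h,s):
    return cv2.resize(d[n]["img"][v:v+h,u:u+w],None,fx=s,fy=s,interpolation=cv2.INTER_CUBIC)
a=np.hstack([crop("top",220,140,80,60,5),crop("scene",235,215,80,60,5)])
b=np.hstack([crop("top",338,204,80,60,5),crop("scene",175,140,80,60,5)])
# scene covers 235-315,215-275
cv2.imwrite("pics/comp.png",np.vstack([a,b]))
```

```text
(no output)
```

View pics/comp.png

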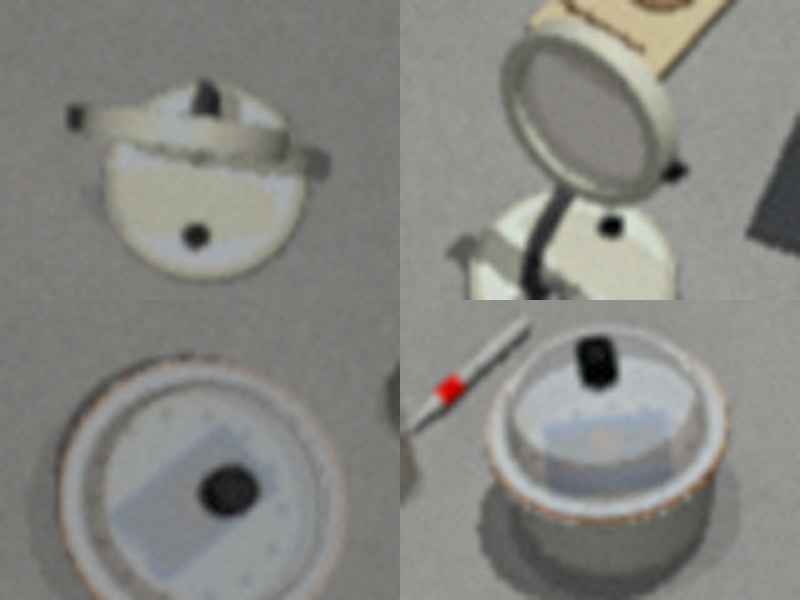

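```bash
cat > h.py <<'E'
import numpy as np,cv2,pickle
from scipy.spatial.transform import Rotation as R
from scipy.optimize import least_squares
def K(c):
    f=210/np.tan(np.radians(c["vfov"]/2)); return np.array([[f,0,c["cx"]],[0,f,c["cy"]],[0,0,1.]])
def proj(c,X):
    W=np.array(c["world_to_cam"]); p=(W[:3,:3]@np.atleast_2d(X).T).T+W[:3,3]; q=p@K(c).T; return q[:,:2]/q[:,2:]
def tri(obs): # list of (cam,(u,v))
    r=least_squares(lambda X:np.concatenate([proj(c,X)[0]-p for c,p in obs]),[.5,0,.1]); return r.x,np.abs(r.fun).max()
def atz(c,p,z):
    W=np.array(c["world_to_cam"]);Rm=W[:3,:3];o=-Rm.T@W[:3,3]
    d=Rm.T@np.linalg.inv(K(c))@[p[0],p[1],1]; return o+d*(z-o[2])/d[2]
def wristcam(c,pos,q): # adds world_to_cam; q wxyz
    T=np.eye(4);T[:3,:3]=R.from_quat(np.roll(q,-1)).as_matrix();T[:3,3]=pos
    c["world_to_cam"]=np.linalg.inv(T@np.array(c["T_tool_cam"]));return c
def down(yaw): # tool pointing down, finger-closing (y) axis along world angle yaw
    y=np.array([np.cos(yaw),np.sin(yaw),0]);z=np.array([0,0,-1.]);x=np.cross(y,z)
    return np.roll(R.from_matrix(np.c_[x,y,z]).as_quat(),1)
def look(n):
    from bench import arm
    p,q=arm.current_position(),arm.current_tcp_rot()
    c=arm.read_camera("wrist");cv2.imwrite(f"pics/{n}.png",c["img"]);wristcam(c,p,q);pickle.dump(c,open(n+".pkl","wb"));return c
E
python3 - <<'E'
from h import *
d=pickle.load(open("cams.pkl","rb"));t,s=d["top"],d["scene"]
f=lambda p,x0,y0,u,v:((p[0]-x0+.5)/5-.5+u,(p[1]-y0+.5)/5-.5+v)
T1=lambda *p:f(p,0,0,220,140); S1=lambda *p:f(p,400,0,235,215)
T2=lambda *p:f(p,0,300,338,204); S2=lambda *p:f(p,400,300,175,140)
np.set_printoptions(precision=4,suppress=True)
print("knob",tri([(t,T2(229,490)),(s,S2(597,362))]),atz(t,T2(229,490),.185),atz(s,S2(597,362),.179))
print("lidrim L/R top",atz(t,T2(62,495),.099),atz(t,T2(345,495),.099))
print("lens",tri([(t,T1(187,133)),(s,S1(588,110))]),atz(t,T1(187,133),.205),atz(s,S1(588,110),.205))
print("ringknob",tri([(t,T1(76,117)),(s,S1(674,171))]))
print("base",atz(t,T1(205,180),.022))
img=t["img"];m=(img.max(2)<75).astype(np.uint8);m[:200]=0;m[272:]=0;m[:,:172]=0;m[:,246:]=0
n,l,st,ce=cv2.connectedComponentsWithStats(m);i=1+st[1:,4].argmax();print(st[i],"pad",atz(t,ce[i],.006))
print("tray corners z=.081",[atz(t,T2(*p),.081)[:2] for p in((225,425),(112,515),(165,580),(275,490))])
E
```

```text
knob (array([ 0.47  , -0.3278,  0.1749]), np.float64(0.24168753891385109)) [ 0.4688 -0.3247  0.185 ] [ 0.4732 -0.3262  0.179 ]
lidrim L/R top [ 0.476  -0.2352  0.099 ] [ 0.4714 -0.4232  0.099 ]
lens (array([0.7152, 0.0633, 0.2095]), np.float64(0.2858843393175903)) [0.7161 0.0643 0.205 ] [0.713 0.061 0.205]
ringknob (array([0.7279, 0.133 , 0.2084]), np.float64(0.4358626070723517))
base [0.7334 0.0619 0.022 ]
[ 177  204   63   66 2779] pad [0.5359 0.2649 0.006 ]
tray corners z=.081 [array([ 0.5223, -0.3512]), array([ 0.4634, -0.2711]), array([ 0.4191, -0.3039]), array([ 0.4774, -0.3818])]
```

Run:
```python
from h import *
from bench import arm
np.set_printoptions(precision=3,suppress=True)
G=arm.grip_point_offset
for yaw in(.9,1.57,.63,.63+np.pi,.63-np.pi):
    print(yaw,arm.inverse_kinematics([.47,-.327,.25],down(yaw)),arm.inverse_kinematics([.536,.265,.3],down(yaw)),arm.inverse_kinematics([.572,.085,.314],down(yaw)))
# waypoints at height, then hover over knob with camera
arm.move_ptp([.42,0,.45],down(1.2));
arm.move_ptp([.47-.0,-.327,.45],down(.9))
look("w1");print(arm.current_t())
```

```text
0.9 [-0.754  0.383 -0.205  0.982  0.    -0.084] [ 0.319  0.386 -0.062  1.123  0.     0.99 ] [ 0.002  0.346 -0.087  1.138  0.     0.673]
1.57 [-0.754  0.383 -0.205  0.982  0.    -0.754] [ 0.319  0.386 -0.062  1.123  0.     0.32 ] [ 0.002  0.346 -0.087  1.138  0.     0.003]
0.63 [-0.754  0.383 -0.205  0.982  0.     0.186] [ 0.319  0.386 -0.062  1.123  0.     1.26 ] [ 0.002  0.346 -0.087  1.138  0.     0.943]
3.771592653589793 [-0.754  0.383 -0.205  0.982  0.    -2.955] [ 0.319  0.386 -0.062  1.123  0.    -1.882] [ 0.002  0.346 -0.087  1.138  0.    -2.198]
-2.5115926535897932 [-0.754  0.383 -0.205  0.982  0.    -2.955] [ 0.319  0.386 -0.062  1.123  0.    -1.882] [ 0.002  0.346 -0.087  1.138  0.    -2.198]
3.5833
```

View pics/w1.png

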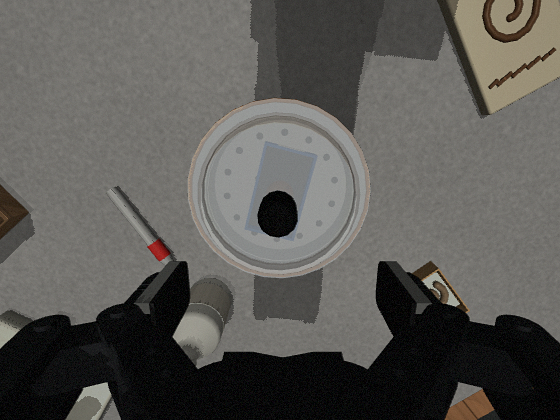

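Run:
```python
from h import *
np.set_printoptions(precision=4,suppress=True)
c=pickle.load(open("w1.pkl","rb"));d=pickle.load(open("cams.pkl","rb"))
print("knob",atz(c,(278,215),.188),"flange",atz(c,(279,187),.101),"tray ctr?",[atz(c,p,.081)[:2] for p in((266,142),(317,154),(246,231),(292,240))])
print("bottle top",atz(c,(203,338),.12),atz(d["top"],(438,213),.15),atz(d["top"],(431,223),.08))
print("lid in top/scene cam", atz(d["scene"],(213.6,149),.191))
```

```text
knob [ 0.4682 -0.328   0.188 ] flange [ 0.464  -0.3248  0.101 ] tray ctr? [array([ 0.4205, -0.308 ]), array([ 0.4641, -0.2732]), array([ 0.4834, -0.3887]), array([ 0.5247, -0.3542])]
bottle top [ 0.5427 -0.4959  0.12  ] [ 0.5602 -0.5167  0.15  ] [ 0.5375 -0.5172  0.08  ]
lid in top/scene cam [ 0.4698 -0.3286  0.191 ]
```

Run:
```python
from h import *
from bench import arm
np.set_printoptions(precision=3,suppress=True)
G=arm.grip_point_offset;x,y=.469,-.3272
arm.move_straight([x,y,.181+G+.03],.15,ori=down(.9))
arm.move_straight([x,y,.181+G],.06,contact_N=8)
print(arm.current_position(),arm.current_ft_force())
arm.grip(.02,60);print("w",arm.current_gripper_width(),arm.current_grasp_force())
z0=arm.current_position()[2];f0=arm.current_ft_force()
arm.move_straight([x,y,z0+.02],.05);arm.dwell(.2)
print(arm.current_ft_force()-f0,arm.current_gripper_width())
look("w2");print(arm.current_t(),z0)
```

```text
[ 0.469 -0.327  0.336] [ 0.648 -0.479 -0.939]
w 0.02984929026945947 59.575315369293094
[ 1.617  1.07  -9.126] 0.029996844676450092
6.3167 0.3363568279401281
```

View pics/w2.png

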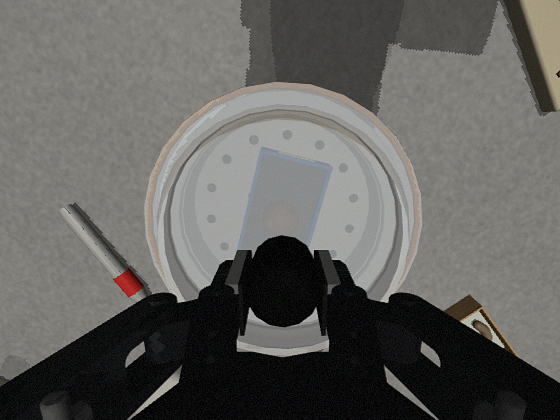

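The lid hangs from the knob at (283,280), between the pads, and the tray and nodule (282,212) are still in the bowl below it. Next I carry it to the pad.

Run:
```python
from h import *
from bench import arm
np.set_printoptions(precision=3,suppress=True)
px,py=.536,.265;q=down(.9)
arm.move_straight([.469,-.3272,.47],.15)
print(arm.current_ft_force(),arm.current_gripper_width())
arm.move_straight([.43,0,.46],.18); arm.move_straight([px,py,.42],.18)
arm.move_straight([px,py,.265],.12); arm.dwell(.2)
hit=arm.move_straight([px,py,.240],.02,contact_N=4)
print(hit,arm.current_position(),arm.current_ft_force(),arm.current_gripper_width(),arm.current_t())
c=arm.read_camera("scene");cv2.imwrite("pics/s1.png",cv2.resize(c["img"][160:340,260:500],None,fx=3,fy=3))
```

```text
[-0.875  0.612 -3.479] 0.029885548124884573
True [0.536 0.265 0.247] [ 0.093 -0.187  6.227] 0.029986275415453723 13.4583
```

View pics/s1.png

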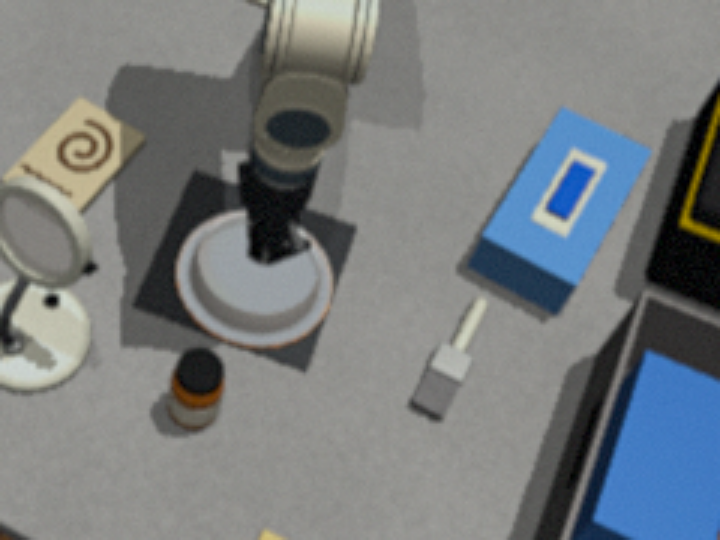

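The lid is resting on the pad, about centred at (255,278) in the crop. Next I release it and look at the tray.

Run:
```python
from h import *
from bench import arm
arm.grip(.085);print(arm.current_gripper_width())
px,py=.536,.265
arm.move_straight([px,py,.30],.08);arm.move_straight([px,py,.42],.2)
c=look("w3")
arm.move_straight([.43,0,.44],.25)
arm.move_straight([.44,-.31,.42],.25,ori=down(.63))
arm.dwell(.2);look("w4");print(arm.current_t())
a,b=[cv2.imread(f"pics/w{i}.png") for i in(3,4)]
cv2.imwrite("pics/w34.png",np.hstack([cv2.resize(a[:300],(0,0),fx=.4,fy=.4),np.zeros((120,1,3),np.uint8)]) ) if 0 else None
cv2.imwrite("pics/w4b.png",np.vstack([cv2.resize(b[60:300,100:460],(720,480)),cv2.resize(a,(0,0),fx=.25,fy=.25).repeat(1,0)[:105].copy() if 0 else np.hstack([cv2.resize(a,(160,120)),np.zeros((120,560,3),np.uint8)])]))
```

```text
0.08526587701776474
18.6417
```

View pics/w4b.png

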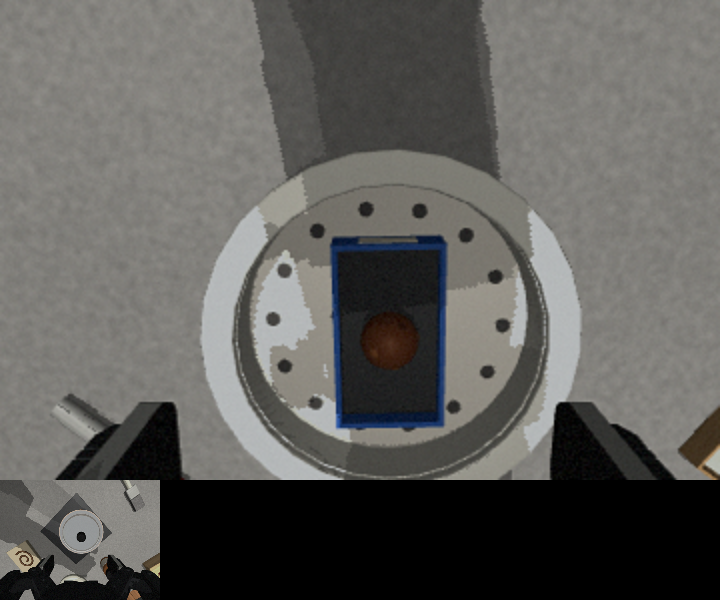

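The lid is upright on the pad. The tray rim corners are at crop (332,239), (446,237), (444,426) and (336,427), with the nodule at (389,340).

```bash
cat > tray.py <<'E'
from h import *
c=pickle.load(open("w4.pkl","rb"))
P=[atz(c,((u+.5)/2-.5+100,(v+.5)/2-.5+60),.081)[:2] for u,v in((332,239),(446,237),(444,426),(336,427))]
P=np.array(P);C=P.mean(0);L=(P[2]+P[3]-P[0]-P[1])/2;yaw=np.arctan2(L[1],L[0])+np.pi/2
B=atz(c,(389/2+99.75,340/2+59.75),.0823)[:2]
E
python3 - <<'E'
from tray import *
np.set_printoptions(precision=4,suppress=True)
print(P,C,np.linalg.norm(L),np.linalg.norm(P[0]-P[1]),np.linalg.norm(P[2]-P[3]),yaw,B)
w=pickle.load(open("w3.pkl","rb"));print("lid",atz(w,(287,178),.012))
E
```

```text
[[ 0.4183 -0.3062]
 [ 0.4635 -0.2719]
 [ 0.5263 -0.3536]
 [ 0.4795 -0.3886]] [ 0.4719 -0.3301] 0.10290411704997181 0.05675654978697918 0.058503269431918976 0.6469688251661129 [ 0.4726 -0.3316]
lid [0.5336 0.2727 0.012 ]
```

Run:
```python
from tray import *
from bench import arm
np.set_printoptions(precision=3,suppress=True)
G=arm.grip_point_offset;x,y=.472,-.3306;q=down(.647)
arm.grip(.075,20)
arm.move_straight([x,y,.16+G],.15,ori=q);arm.dwell(.2)
hit=arm.move_straight([x,y,.078+G],.04,contact_N=3)
print(hit,arm.current_position(),arm.current_ft_force())
if not hit or arm.current_position()[2]<.085+G:
    if hit: arm.move_straight([x,y,arm.current_position()[2]+.006],.03)
    for o in(.070,.066,.063,.061,.059): arm.grip(o,20);print(o,arm.current_gripper_width(),arm.current_grasp_force())
look("w5");print(arm.current_t(),arm.current_ft_force())
```

```text
False [ 0.472 -0.331  0.233] [-0.439 -0.042 -0.034]
0.07 0.07011102435093965 0.0
0.066 0.06607285563495095 0.0
0.063 0.06295100389595668 0.0
0.061 0.06097849995535027 0.0
0.059 0.05920900348362955 0.5837374180555344
23.35 [-0.426 -0.593 -0.506]
```

View pics/w5.png

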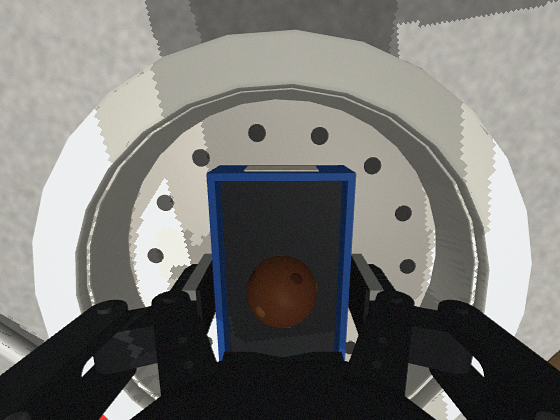

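The pads sit at mid-length beside the nodule (282,290), which is seated in its pocket. Next I firm the grip and lift a little.

Run:
```python
from h import *
from bench import arm
np.set_printoptions(precision=3,suppress=True)
arm.grip(.057,20);arm.grip(.052,35);print(arm.current_gripper_width(),arm.current_grasp_force())
p=arm.current_position()
arm.move_straight(p+[0,0,.025],.03);arm.dwell(.2)
print(arm.current_gripper_width(),arm.current_grasp_force(),arm.current_ft_force(),arm.current_t())
look("w6")
```

```text
0.057295727688343616 37.058554887771606
0.05717918254274247 37.56688177585602 [-0.689  0.576 -2.31 ] 24.975
```

View pics/w6.png

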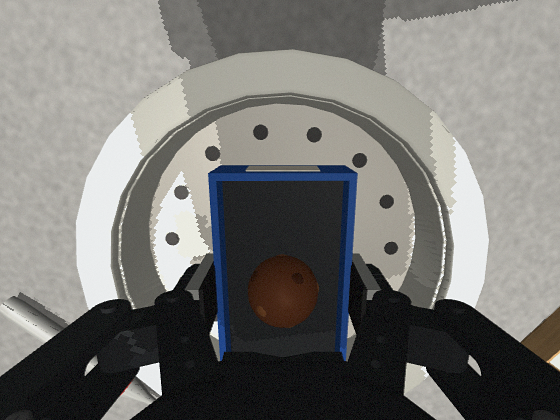

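The tray rises with the gripper and its rim (y≈175) hasn't moved in the image, so it is level. The nodule is still seated at (283,291). Next I carry it to the focus.

Run:
```python
from h import *
from bench import arm
np.set_printoptions(precision=3,suppress=True)
arm.move_straight([.472,-.3306,.40],.08)
arm.dwell(.3)
arm.move_straight([.44,-.05,.38],.08); arm.dwell(.1)
arm.move_straight([.572,.085,.3164],.06);arm.dwell(.5)
print(arm.current_position(),arm.current_gripper_width(),arm.current_grasp_force(),arm.current_ft_force(),arm.current_t())
w=look("w7");a=w["img"]
t=arm.read_camera("top");s=arm.read_camera("scene")
C=lambda i,v,u:cv2.resize(i["img"][v:v+75,u:u+100],(400,300),interpolation=cv2.INTER_CUBIC)
cv2.imwrite("pics/fin.png",np.vstack([np.hstack([C(t,140,210),C(s,190,230)]),np.hstack([cv2.resize(a,(400,300)),np.zeros((300,400,3),np.uint8)])]))
print(proj(t,[.572,.085,.166]),proj(s,[.572,.085,.166]),proj(s,[.715,.0633,.205]))
```

```text
[0.572 0.085 0.316] 0.057086630811083235 37.56912410259247 [ 0.583  0.385 -0.389] 35.0083
[[251.911 213.193]] [[298.279 215.184]] [[272.531 237.348]]
```

View pics/fin.png

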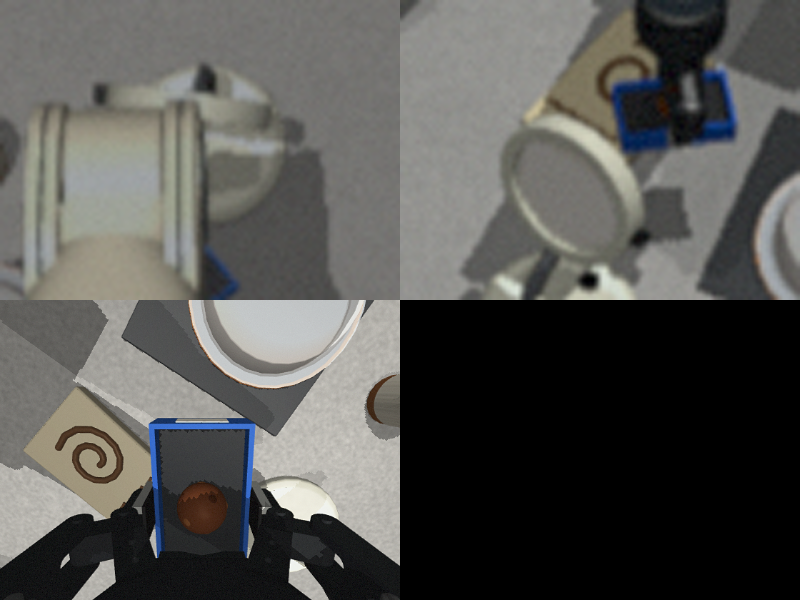

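The nodule is seated at (202,508) in the wrist view, the tray is level, and the gripper is clear of the magnifier ring. I'm handing in now.

```bash
python3 -c "
from bench import arm
print(arm.sign_off(),arm.current_t())"
```

```text
the job is handed in; nothing more can be done
the job is handed in; nothing more can be done
```

I handed the job in at about 35 s (limit 69 s): the lid stands upright and released on the pad, and the gripper holds the tray level and still, with the nodule in its pocket at my camera-based estimate of the viewing point; sign-off returned no verdict.

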